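# Unlatch and open the wet palette

## Task

Open the wet palette on the painting table: press the red snap tab fully in, then push the released white cover along its rails until it lies wholly on the grey parking shelf and the paint well is uncovered. Only touch, press and push: do not lift the cover, and leave the paint bottles, the cup and the miniature figure standing where they are. Finish with the hand clear of everything.

Things in the scene. Friction and masses are not known exactly. Their poses are not given: they have to be found in the camera images.
- case: Black wet-palette case fixed to the table, 270 long (x) x 110 wide (y) mm. Origin: centre of its underside; x is the direction the cover is pushed, z up. The cover slides at 35 mm above the table between rails with inner faces at y = +-47, tops 48.5 mm above the table. The case's rear end is at x = -135; two 8 mm corner stops stand there at |y| = 37 to 47, nothing between them.
- well (a point): Centre of the paint well's opening, in the rear half of the case, 35 mm above the table, at case x = -75, y = 0. The opening is 94 (x) x 84 (y) mm, its floor 24 mm above the table. The rails beside the well have lips that reach in to |y| = 44 over the cover's edges.
- shelf (a point): Centre of the grey parking shelf's top, 35 mm above the table, level with the well's rim, at case x = +55, y = 0. The shelf runs from case x = -20 to the end stop, whose face is at x = +130 mm.
- cover: Loose white cover, about 0.13 kg: slab 110 (x) x 90 (y) x 8 mm with a ribbed thumb block, 40 x 50 x 14 mm, on its rear (-x) end. Origin: centre of its underside; axes as the case's. At the start its origin is at case x = -75, z = 35 mm. It lies wholly on the shelf once its origin is beyond case x = +35; the end stop halts it at x = +75. Released, it takes 1 to 2 N to push.
- cover_push (a point): Centre of the cover's rear end face, which faces -x: slab and thumb block are flush there, making a face 50 mm wide and 22 mm high (from 35 to 57 mm above the table). This point is 11 mm above the cover's underside. Push here in the case's +x direction; the finger must stay higher than 35 mm above the table.
- tab_top (a point): Centre of the top of the red snap tab's head, 30 (case x) x 22 (case y) mm, on the case's +y side at case x = -11, y = +70 mm; its top stands 63 mm above the table when fully out. It moves straight down.
- tab (a joint): How far the snap tab is pressed in, in m: 0 out, 0.008 fully in (against a hard stop). It takes about 3 N and stays where it is left. Below about 0.006 its catch blocks the cover; fully in, the catch lies 2 mm below the sliding surface.
- paint_orange: Bystander: loose white paint bottle with orange label, 27 mm diameter, 75 mm tall, upright. Origin: centre of its underside.
- paint_green: Bystander: loose white paint bottle with green label, 27 mm diameter, 75 mm tall, upright. Origin: centre of its underside.
- cup: Bystander: loose empty clear plastic cup, 72 mm diameter, 85 mm tall. Origin: centre of its underside.
- figure: Bystander: miniature figure on a wooden block 34 x 34 x 40 mm, 89 mm tall in all. Origin: centre of its underside.
Mind the look-alikes: they are no part of the job. There is more than one size of the cover; the one meant has the size given above.

How it is judged:
By the outcome, as a careful person would: the job done as asked, in the order asked, and still so for the second after the job is handed in, with the robot touching nothing.
It also fails if it takes over 42 s, if anything falls off the work surface, if the arm or the gripper's body presses on something with over 40 N, if the wrist force passes 120 N, or if a joint passes its speed limit or range.

## Robot

A 7-joint arm with a two-finger parallel gripper is mounted at the origin on the work surface. World frame = base frame: x ahead of the robot, y to its left, z up, the work surface at z = 0. Lengths are in m, angles in rad, forces in N, time in s.
With the tool pointing down it reaches from about 0.4 to 0.9 m from the base axis. Payload 5.5 kg.
Tool frame: the origin (TCP) lies between the finger pads; the fingertips stand 11 mm ahead of it and the grasp point (between the pads) lies 8 mm behind it; z points along the fingers, y is the direction in which the jaws open and shut (so a half turn about z gives the same grasp; the last joint's range is limited). The gripper opens to 85 mm and grips with 20 to 120 N. Pads are 22 mm wide; open, the fingers measure 114 mm over their backs; the gripper's body (76 mm by 85 mm) begins 54 mm behind the grasp point. The pads swing forward as they close: fully open they stand 13 mm farther back than shut.
Start: joints at [1.415, 0.501, -0.427, 1.55, 0.221, 1.138, -0.21], TCP at [0.264, -0.594, 0.242] pointing down, gripper open.
Joint ranges: [-2.88, 2.88], [-0.31, 2.03], [-1.54, 1.56], [0.2, 2.42], [-1.41, 4.55], [0.19, 2.02], [-2.57, 2.57]. Speed limits (rad/s): [2.57, 2.57, 3.14, 3.14, 3.14, 3.14, 3.14].

## Interface

Orientations are given as a unit quaternion [x, y, z, w].
In Python, from plant import telemetry, imaging, arm gives the robot as it stands.
- The arm moves only by the shell command python3 -m inch 'ROWS' [FORCE]. ROWS is JSON, a list of rows, each an object with "delta_pos": the shift along the world's x, y, z in mm, a list of three; "turn": the turn, a rotation vector about the world's x, y, z in rad, a list of three; "hand": the finger opening in mm, from 0 to 85.4. In form: [{"delta_pos": [x, y, z], "turn": [rx, ry, rz], "hand": hand}, ...]. A call has 1 to 8 rows; each row shifts and turns the commanded pose from where the row before left it; what a row does not reach is not made up. A row lasts 1/8 s, in which the tool goes at most 62.5 mm and 10.7 degrees, less where a joint would pass 70% of its speed; a pose out of reach is approached as far as the arm can. A call with a gripper value outside its range is refused whole. The fingers move at their own pace and stop on an object; FORCE is the grip in N (left out, the last holds). Time passes only in rows, so rows that do not move let the fingers close. It gives the time, the measured TCP pose, the force and the opening at its end, in the units of the state.
- telemetry.read_state(): the state, without advancing time (a new reading comes with each control period).
- imaging.grab_frame(name): name is "scene" or "top" or "wrist"; returns a dict with "pixels" (420x560x3 uint8, blue, green, red), "vfov" (degrees; the focal length in pixels is half the picture's height over the tangent of half this angle, whatever the lens; pixels are square), "cx", "cy" (the principal point, pixels), "extrinsics" (4x4, takes a point from camera to world coordinates); the wrist camera has in their place "tool_from_camera" (4x4, takes a point from camera to tool coordinates, whose origin is the TCP and whose axes are the flange's). Camera axes: x right, y up, looking along -z (the intrinsics and any distortion apply to the point x, -y, -z); pixel columns grow to the right and rows downward; lengths in m; the calibration is good to about 2 mm. The wrist camera is an equidistant fisheye: a pixel r from the principal point sees the ray r / f radians off the axis. A picture is of the moment at which its call begins: read the wrist's pose just before it. There is no depth.
- arm.close_job(): hands the job in, once; it reports no verdict.
The state is a dict: "clock": time; "joint_pos": joint angles; "dq": joint speeds; "tau": joint torques, N m; "eef_pos": TCP position; "eef_rot": TCP orientation; "wrist_force": force on the tool from outside, world axes, zero at the start; "torque": the same for the moment, N m; "width": opening from 0.0 (shut) to 1.0 (fully open).
Only numpy, scipy, OpenCV 4.12 (cv2) and the standard library are available. Lean on these libraries where they do the work, as an engineer would, in place of code of your own. Each camera call takes 0.05 s, during which the arm holds its last target. There are 200 camera calls.

## Working session

There is one attempt and no reset: what is moved stays moved. The work goes in short steps, Python scripts to look and compute and a shell command to move; the robot and the scene stay as the last step left them, time stands still between calls to the robot, and variables do not carry over. Pictures are saved under pics/ and viewed, about 8 in all and at most 12, crops included, and the job is handed in when it is done.

```bash
mkdir -p pics; cat > h.py <<'E'
import numpy as np, cv2
from plant import telemetry, imaging, arm
def shot(name,fn):
    s=telemetry.read_state(); f=imaging.grab_frame(name); cv2.imwrite('pics/'+fn,f['pixels'])
    f=dict(f); f['state']=s; np.save('pics/'+fn+'.npy',{k:v for k,v in f.items()},allow_pickle=True); return f
def load(fn): return np.load('pics/'+fn+'.npy',allow_pickle=True).item()
def foc(f): return 210/np.tan(np.radians(f['vfov']/2))
def ray(f,u,v):
    E=np.array(f['extrinsics']); F=foc(f)
    d=E[:3,:3]@np.array([(u-f['cx'])/F,-(v-f['cy'])/F,-1]); return E[:3,3],d
def atz(f,u,v,z):
    o,d=ray(f,u,v); return o+d*(z-o[2])/d[2]
def tri(f1,p1,f2,p2):
    o1,d1=ray(f1,*p1);o2,d2=ray(f2,*p2)
    t=np.linalg.lstsq(np.c_[d1,-d2],o2-o1,rcond=None)[0]
    a=o1+t[0]*d1;b=o2+t[1]*d2; return (a+b)/2,np.linalg.norm(a-b)
def proj(f,P):
    E=np.linalg.inv(np.array(f['extrinsics'])); p=E[:3,:3]@P+E[:3,3]; F=foc(f)
    return f['cx']+F*p[0]/-p[2], f['cy']-F*p[1]/-p[2]
E
python3 - <<'E'
from h import *
for n in ['scene','top']:
    f=shot(n,n+'0.png'); print({k:v for k,v in f.items() if k not in('pixels','state')})
a=load('scene0.png')['pixels'];b=load('top0.png')['pixels']
E
ls; python3 -c "
from h import *
print(telemetry.read_state())"
```

```text
{'vfov': 47.665648508581, 'cx': 277.8522478256188, 'cy': 210.5139119843302, 'extrinsics': array([[-0.14099209, -0.54847544,  0.82419411,  1.38386646],
       [ 0.98986708, -0.06391843,  0.12679748,  0.17422578],
       [-0.01686411,  0.83372005,  0.55192977,  0.67385351],
       [ 0.        ,  0.        ,  0.        ,  1.        ]])}
{'vfov': 54.89278089373553, 'cx': 280.8255087144137, 'cy': 211.8536177121614, 'extrinsics': array([[-0.01629787,  0.9877578 , -0.15514159,  0.29198787],
       [-0.99983876, -0.01493013,  0.00997729,  0.06933523],
       [ 0.00753886,  0.15527919,  0.98784186,  1.28059147],
       [ 0.        ,  0.        ,  0.        ,  1.        ]])}
h.py
pics
{'clock': 0.1, 'joint_pos': array([ 1.41519032,  0.50176059, -0.42680817,  1.55136227,  0.22080964,
        1.13832775, -0.21026508]), 'dq': array([-0.00118565, -0.00287423, -0.00049532, -0.00101939,  0.00223217,
       -0.0001393 ,  0.00136157]), 'tau': array([-1.11772853e-02, -5.70816457e+01, -5.83880335e+00, -2.81751788e+01,
        1.05161444e-02,  5.47133532e-03,  6.07725923e-06]), 'eef_pos': array([ 0.2640416 , -0.5932712 ,  0.24135205]), 'eef_rot': array([ 9.78145310e-01,  2.07920519e-01, -1.64228206e-04, -8.85557404e-04]), 'wrist_force': array([-0.51809333,  0.11141027,  0.33532852]), 'torque': array([-0.00777537, -0.01066325,  0.00437413]), 'width': 1.0006568196384638}
```

View pics/scene0.png

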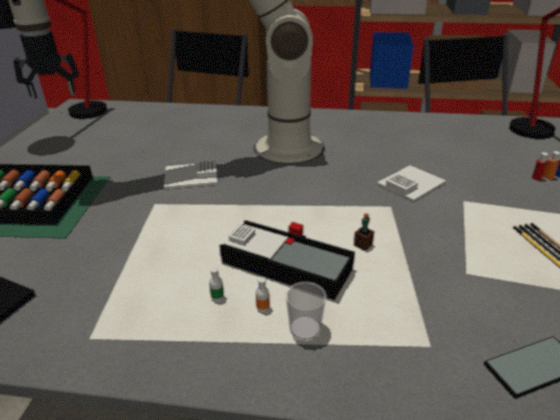

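View pics/top0.png

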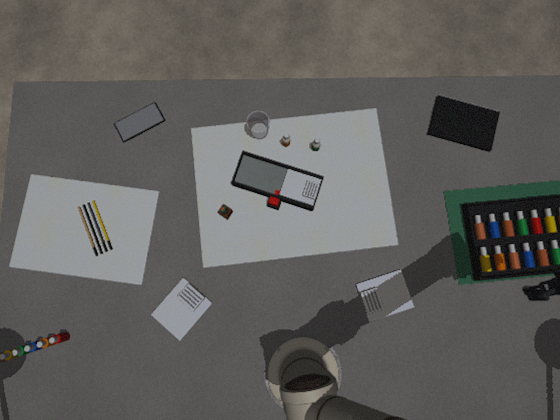

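```bash
python3 - <<'E'
from h import *
a=load('scene0.png')['pixels'][190:350,200:400];b=load('top0.png')['pixels'][90:230,205:345]
cv2.imwrite('pics/c1.png',cv2.resize(a,None,fx=4,fy=4,interpolation=cv2.INTER_CUBIC)[:600])
b=cv2.convertScaleAbs(b,alpha=1.5)
cv2.imwrite('pics/c2.png',cv2.resize(b[40:,:],None,fx=5.5,fy=5.5,interpolation=cv2.INTER_CUBIC)[:600])
E
```

```text
(no output)
```

View pics/c1.png

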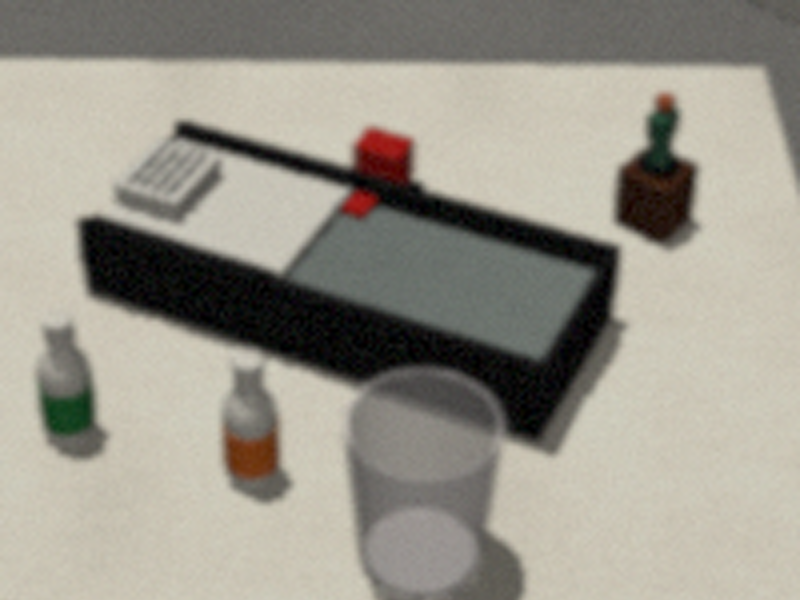

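View pics/c2.png

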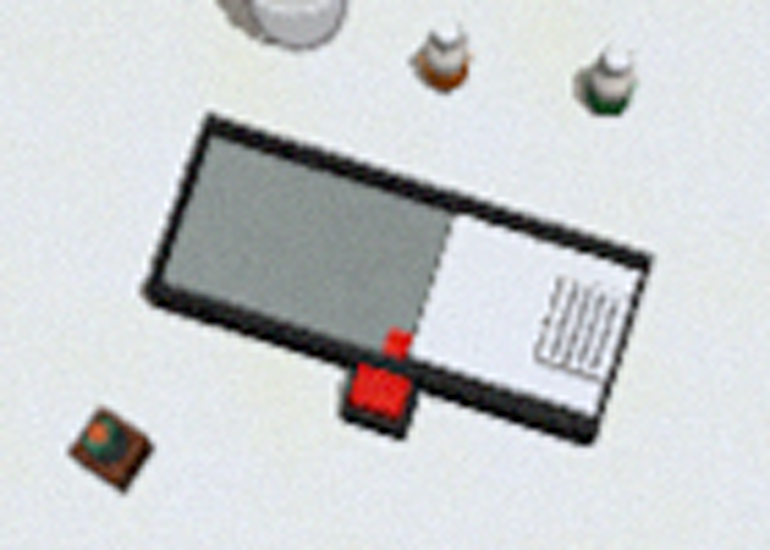

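```bash
python3 - <<'E'
from h import *
from scipy.optimize import least_squares
S=load('scene0.png');T=load('top0.png')
s=lambda u,v:(200+u/4-.375,190+v/4-.375)
t=lambda u,v:(205+u/5.5-.4,130+v/5.5-.4)
for n,a,b in [('-x+y',(180,124),(592,440)),('-x-y',(82,220),(652,257)),('+x+y',(617,247),(148,290)),('tab',(386,145),(380,391)),('figtop',(665,98),(98,432)),('green cap',(58,325),(618,55)),('or cap',(248,362),(450,32))]:
    P,e=tri(S,s(*a),T,t(*b)); print(n,P.round(4),round(e,4))
# fit case yaw
obs=[(T,t(592,440),(-.135,.055,.0485)),(T,t(652,257),(-.135,-.055,.0485)),(T,t(148,290),(.135,.055,.0485)),(T,t(210,115),(.135,-.055,.0485)),
(S,s(180,124),(-.135,.055,.0485)),(S,s(82,220),(-.135,-.055,.0485)),(S,s(617,247),(.135,.055,.0485)),(T,t(380,391),(-.011,.07,.063)),(S,s(386,145),(-.011,.07,.063))]
def W(p,c):
    k,q=np.cos(p[2]),np.sin(p[2]);return np.array([p[0]+k*c[0]-q*c[1],p[1]+q*c[0]+k*c[1],c[2]+p[3]])
def r(p): return np.concatenate([np.array(proj(f,W(p,c)))-o for f,o,c in obs])
q=least_squares(r,[.6,.08,1.3,0]);p=q.x;print(p,r(p).round(1))
for n,c in [('well',(-.075,0,.035)),('tab',(-.011,.07,.063)),('push',(-.13,0,.046)),('end',(.075-.055,0,.046))]:print(n,W(p,c).round(4))
E
```

```text
-x+y [ 0.4922 -0.0414  0.0423] 0.0012
-x-y [ 0.5959 -0.0761  0.0481] 0.0028
+x+y [0.5817 0.2104 0.0454] 0.0019
tab [0.5192 0.0801 0.0565] 0.0035
figtop [0.4939 0.2332 0.0833] 0.002
green cap [ 0.7078 -0.058   0.0715] 0.0024
or cap [0.7228 0.0373 0.0714] 0.0032
[ 0.58832936  0.06717707  1.22886285 -0.00457138] [ 0.3  0.2  0.2  0.7 -1.   0.1 -0.5 -0.2  0.2 -0.8 -1.5  1.1  0.6  0.7
 -0.6  0.1 -0.7 -0.8]
well [ 0.5632 -0.0035  0.0304]
tab [0.5187 0.0803 0.0584]
push [ 0.5447 -0.0553  0.0414]
end [0.595  0.086  0.0414]
```

```bash
python3 -m inch '[{"delta_pos":[16,42,0],"turn":[0,0,0.1],"hand":0},{"delta_pos":[16,42,0],"turn":[0,0,0.1],"hand":0},{"delta_pos":[16,42,0],"turn":[0,0,0.1],"hand":0},{"delta_pos":[16,42,0],"turn":[0,0,0.1],"hand":0},{"delta_pos":[16,42,0],"turn":[0,0,0.1],"hand":0},{"delta_pos":[16,42,0],"turn":[0,0,0.1],"hand":0},{"delta_pos":[16,42,0],"turn":[0,0,0.1],"hand":0},{"delta_pos":[16,42,0],"turn":[0,0,0.11],"hand":0}]'
```

```text
clock: 1.1
eef_pos: [0.3925, -0.2563, 0.2421]
eef_rot: [0.816, 0.578, -0.0, -0.0]
wrist_force: [0.9, 0.2, 0.2]
width: -0.003
```

```bash
python3 -m inch '[{"delta_pos":[16,42,0],"turn":[0,0,0],"hand":0},{"delta_pos":[16,42,-10],"turn":[0,0,0],"hand":0},{"delta_pos":[16,42,-10],"turn":[0,0,0],"hand":0},{"delta_pos":[16,40,-20],"turn":[0,0,0],"hand":0},{"delta_pos":[16,40,-20],"turn":[0,0,0],"hand":0},{"delta_pos":[16,30,-20],"turn":[0,0,0],"hand":0},{"delta_pos":[0,0,0],"turn":[0,0,0],"hand":0},{"delta_pos":[0,0,0],"turn":[0,0,0],"hand":0}]'; python3 - <<'E'
from h import *
f=shot('wrist','w1.png'); print(f['state']['eef_pos'],f['state']['eef_rot'],f['state']['width'],f['tool_from_camera'],f['vfov'],f['cx'],f['cy'])
E
```

```text
clock: 2.1
eef_pos: [0.4879, -0.0223, 0.1622]
eef_rot: [0.817, 0.576, -0.0, -0.0]
wrist_force: [-0.3, -0.7, 0.4]
width: 0.005
[ 0.48794542 -0.02233745  0.16216901] [ 8.17103644e-01  5.76490572e-01 -4.70958568e-04 -1.81846051e-04] 0.0054642297729756905 [[-7.05143623e-04  9.65322349e-01  2.61059889e-01  6.52761478e-02]
 [ 9.99999750e-01  6.93147946e-04  1.38022902e-04 -3.68395391e-04]
 [-4.77165341e-05  2.61059921e-01 -9.65322596e-01 -1.30835714e-01]
 [ 0.00000000e+00  0.00000000e+00  0.00000000e+00  1.00000000e+00]] 65.70646984690485 284.0671331076685 213.11734176184282
```

View pics/w1.png

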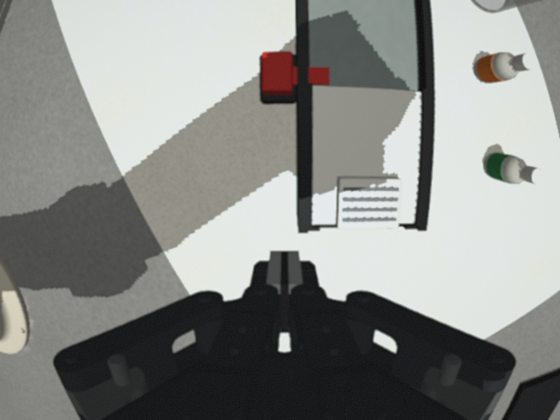

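```bash
cat >> h.py <<'E'
from scipy.spatial.transform import Rotation as Rn
def wcam(f):
    M=np.eye(4);M[:3,:3]=Rn.from_quat(f['state']['eef_rot']).as_matrix();M[:3,3]=f['state']['eef_pos'];return M@np.array(f['tool_from_camera'])
def wray(f,u,v):
    E=wcam(f);a,b=u-f['cx'],v-f['cy'];r=np.hypot(a,b);th=r/foc(f)
    d=np.array([a/r*np.sin(th),-b/r*np.sin(th),-np.cos(th)]);return E[:3,3],E[:3,:3]@d
def watz(f,u,v,z):
    o,d=wray(f,u,v);return o+d*(z-o[2])/d[2]
def wproj(f,P):
    p=np.linalg.inv(wcam(f))@np.r_[P,1];x,y,z=p[0],-p[1],-p[2];r=np.hypot(x,y);th=np.arctan2(r,z)
    return np.array([f['cx']+foc(f)*th*x/r,f['cy']+foc(f)*th*y/r])
E
python3 - <<'E'
from h import *
f=load('w1.png')
im=cv2.resize(f['pixels'][30:250,240:450],None,fx=2.7,fy=2.7,interpolation=cv2.INTER_CUBIC)
for p,col in [((.5883,.0672,1.2289),(0,255,0)),]:
    k,q=np.cos(p[2]),np.sin(p[2])
    for c in [(-.135,.055,.0485),(-.135,-.055,.0485),(-.135,.047,.0485),(-.026,.059,.063),(.004,.059,.063),(.004,.081,.063),(-.026,.081,.063),(-.13,.025,.057),(-.13,-.025,.057),(-.09,.025,.057),(-.09,-.025,.057),(-.02,.045,.043),(-.02,-.045,.043)]:
        u=wproj(f,np.array([p[0]+k*c[0]-q*c[1],p[1]+q*c[0]+k*c[1],c[2]]));print(c,u.round(1))
        cv2.drawMarker(im,tuple(((u-[240,30])*2.7).astype(int)),col,cv2.MARKER_CROSS,12,1)
cv2.imwrite('pics/w1c.png',cv2.convertScaleAbs(im,alpha=1.3))
E
```

```text
(-0.135, 0.055, 0.0485) [296.7 232.7]
(-0.135, -0.055, 0.0485) [425.8 231.4]
(-0.135, 0.047, 0.0485) [306.8 232.7]
(-0.026, 0.059, 0.063) [292.6  89.5]
(0.004, 0.059, 0.063) [292.6  48.5]
(0.004, 0.081, 0.063) [261.1  48.8]
(-0.026, 0.081, 0.063) [261.   89.7]
(-0.13, 0.025, 0.057) [336.1 229.9]
(-0.13, -0.025, 0.057) [397.3 229.3]
(-0.09, 0.025, 0.057) [338.1 178.4]
(-0.09, -0.025, 0.057) [401.5 179.6]
(-0.02, 0.045, 0.043) [310.4  85.1]
(-0.02, -0.045, 0.043) [421.2  92.2]
```

View pics/w1c.png

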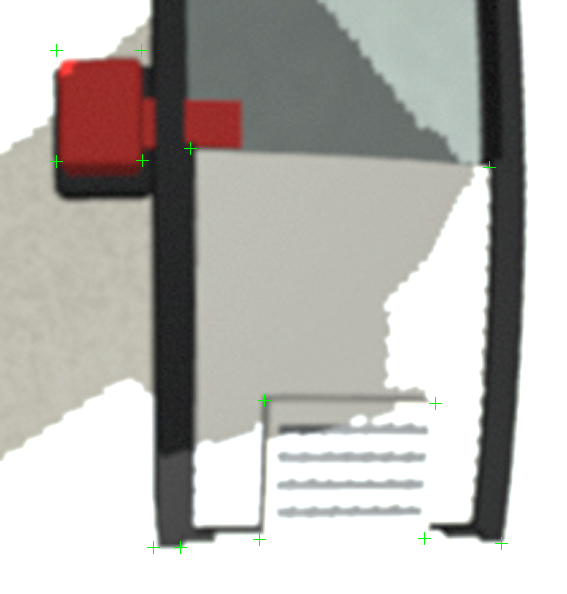

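```bash
python3 -m inch '[{"delta_pos":[10,33,-10],"turn":[0,0,0],"hand":0},{"delta_pos":[10,33,-15],"turn":[0,0,0],"hand":0},{"delta_pos":[10,35,-25],"turn":[0,0,0],"hand":0},{"delta_pos":[0,0,-25],"turn":[0,0,0],"hand":0},{"delta_pos":[0,0,0],"turn":[0,0,0],"hand":0},{"delta_pos":[0,0,0],"turn":[0,0,0],"hand":0}]'
```

```text
clock: 2.9
eef_pos: [0.519, 0.0778, 0.0883]
eef_rot: [0.818, 0.576, 0.0, 0.001]
wrist_force: [-0.1, -0.3, 0.2]
width: 0.004
```

```bash
python3 -m inch '[{"delta_pos":[0,1,-5],"turn":[0,0,0],"hand":0},{"delta_pos":[0,1,-5],"turn":[0,0,0],"hand":0},{"delta_pos":[0,0,-4],"turn":[0,0,0],"hand":0},{"delta_pos":[0,0,-2],"turn":[0,0,0],"hand":0},{"delta_pos":[0,0,0],"turn":[0,0,0],"hand":0}]'; python3 -m inch '[{"delta_pos":[0,0,-3],"turn":[0,0,0],"hand":0},{"delta_pos":[0,0,0],"turn":[0,0,0],"hand":0}]'
```

```text
clock: 3.52
eef_pos: [0.5183, 0.0812, 0.0712]
eef_rot: [0.817, 0.577, -0.0, -0.0]
wrist_force: [0.1, 0.1, -0.9]
width: -0.002
clock: 3.78
eef_pos: [0.5184, 0.0813, 0.0681]
eef_rot: [0.817, 0.577, 0.0, -0.0]
wrist_force: [-0.1, -0.0, 0.5]
width: -0.002
```

```bash
for i in 1 2; do python3 -m inch '[{"delta_pos":[0,0,-2],"turn":[0,0,0],"hand":0},{"delta_pos":[0,0,0],"turn":[0,0,0],"hand":0}]'|egrep 'pos|force'; done
```

```text
eef_pos: [0.5184, 0.0812, 0.0662]
wrist_force: [0.1, 0.1, -0.0]
eef_pos: [0.5183, 0.0815, 0.0657]
wrist_force: [-5.0, -1.4, 17.4]
```

```bash
python3 -m inch '[{"delta_pos":[0,0,20],"turn":[0,0,0],"hand":0},{"delta_pos":[0,0,25],"turn":[0,0,0],"hand":0},{"delta_pos":[3,-35,0],"turn":[0,0,0],"hand":0},{"delta_pos":[4,-45,0],"turn":[0,0,0],"hand":0},{"delta_pos":[4,-45,0],"turn":[0,0,0],"hand":0},{"delta_pos":[4,-44,0],"turn":[0,0,0],"hand":0},{"delta_pos":[0,0,0],"turn":[0,0,0],"hand":0},{"delta_pos":[0,0,0],"turn":[0,0,0],"hand":0}]'; python3 - <<'E'
from h import *
f=shot('wrist','w2.png'); print(f['state']['eef_pos'])
p=f['pixels'][0:300,140:540].copy()
u=wproj(f,np.array([.5447,-.0553,.057]));print(u)
cv2.imwrite('pics/w2c.png',cv2.resize(p,None,fx=2,fy=2,interpolation=cv2.INTER_CUBIC))
E
```

```text
clock: 5.28
eef_pos: [0.5335, -0.0873, 0.1097]
eef_rot: [0.817, 0.576, 0.0, -0.0]
wrist_force: [0.0, 1.3, 0.2]
width: 0.004
[ 0.5334775  -0.08734984  0.10973319]
[284.38084689 182.25122405]
```

View pics/w2c.png

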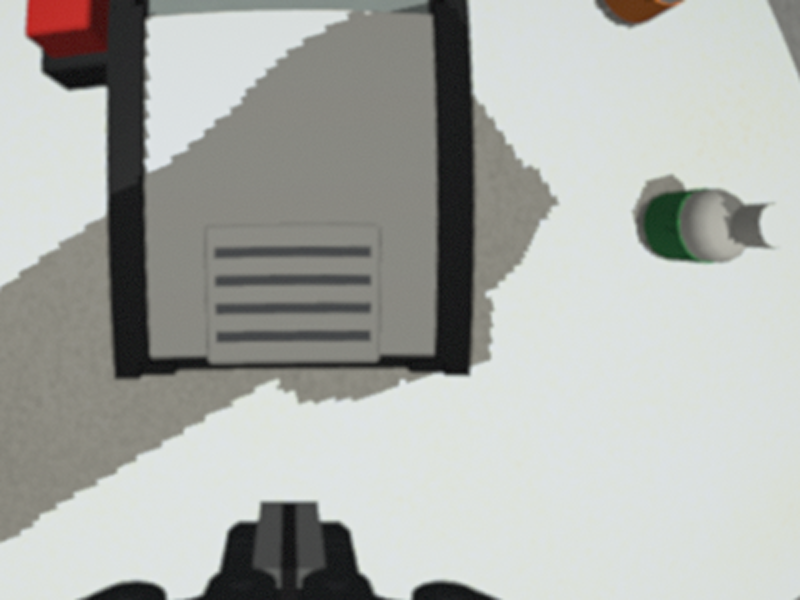

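```bash
python3 -m inch '[{"delta_pos":[1,0,-20],"turn":[0,0,0],"hand":0},{"delta_pos":[0,0,-20],"turn":[0,0,0],"hand":0},{"delta_pos":[0,0,-17],"turn":[0,0,0],"hand":0},{"delta_pos":[0,0,0],"turn":[0,0,0],"hand":0},{"delta_pos":[3.4,9.4,0],"turn":[0,0,0],"hand":0},{"delta_pos":[3.4,9.4,0],"turn":[0,0,0],"hand":0},{"delta_pos":[2,5.6,0],"turn":[0,0,0],"hand":0},{"delta_pos":[2,5.6,0],"turn":[0,0,0],"hand":0}]';python3 -m inch '[{"delta_pos":[2,5.6,0],"turn":[0,0,0],"hand":0},{"delta_pos":[2,5.6,0],"turn":[0,0,0],"hand":0}]'; python3 - <<'E'
from h import *
f=shot('wrist','w3.png'); 
cv2.imwrite('pics/w3c.png',f['pixels'])
E
```

```text
clock: 6.32
eef_pos: [0.5455, -0.0577, 0.0527]
eef_rot: [0.817, 0.577, -0.0, 0.0]
wrist_force: [-0.4, -1.4, 1.2]
width: -0.004
clock: 6.58
eef_pos: [0.5493, -0.0465, 0.0524]
eef_rot: [0.817, 0.576, -0.0, 0.0]
wrist_force: [0.0, -1.2, 0.6]
width: 0.002
```

View pics/w3c.png

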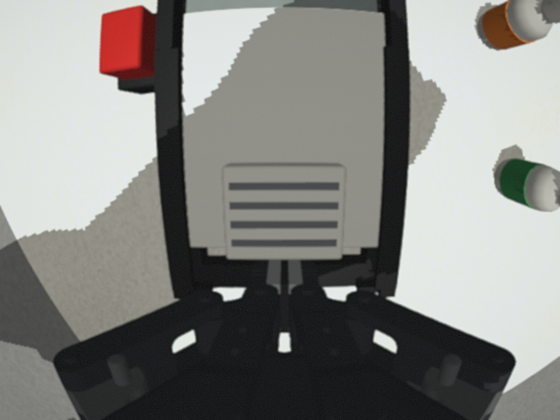

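```bash
python3 -m inch '[{"delta_pos":[4,11.2,0],"turn":[0,0,0],"hand":0},{"delta_pos":[4,11.2,0],"turn":[0,0,0],"hand":0},{"delta_pos":[4,11.2,0],"turn":[0,0,0],"hand":0},{"delta_pos":[4,11.2,0],"turn":[0,0,0],"hand":0}]';python3 -m inch '[{"delta_pos":[4,11.2,0],"turn":[0,0,0],"hand":0},{"delta_pos":[4,11.2,0],"turn":[0,0,0],"hand":0},{"delta_pos":[4,11.2,0],"turn":[0,0,0],"hand":0},{"delta_pos":[4,11.2,0],"turn":[0,0,0],"hand":0},{"delta_pos":[4,11.2,0],"turn":[0,0,0],"hand":0},{"delta_pos":[3,8.4,0],"turn":[0,0,0],"hand":0},{"delta_pos":[0,0,0],"turn":[0,0,0],"hand":0}]'
```

```text
clock: 7.12
eef_pos: [0.5654, -0.0006, 0.0523]
eef_rot: [0.817, 0.577, 0.0, -0.0]
wrist_force: [0.6, -1.2, -0.9]
width: -0.006
clock: 8.0
eef_pos: [0.5885, 0.0639, 0.0525]
eef_rot: [0.817, 0.577, 0.0, -0.0]
wrist_force: [0.1, 0.4, 0.1]
width: -0.0
```

```bash
python3 -m inch '[{"delta_pos":[-4,-11,0],"turn":[0,0,0],"hand":0},{"delta_pos":[-5,-14,0],"turn":[0,0,0],"hand":0},{"delta_pos":[0,0,30],"turn":[0,0,0],"hand":0},{"delta_pos":[0,0,50],"turn":[0,0,0],"hand":0},{"delta_pos":[0,-10,50],"turn":[0,0,0],"hand":0},{"delta_pos":[-10,-45,30],"turn":[0,0,0],"hand":0},{"delta_pos":[-15,-45,0],"turn":[0,0,0],"hand":0},{"delta_pos":[-15,-45,0],"turn":[0,0,0],"hand":0}]'; python3 -m inch '[{"delta_pos":[-15,-40,0],"turn":[0,0,0],"hand":0},{"delta_pos":[-10,-30,0],"turn":[0,0,0],"hand":0},{"delta_pos":[0,0,0],"turn":[0,0,0],"hand":0},{"delta_pos":[0,0,0],"turn":[0,0,0],"hand":0}]'; python3 - <<'E'
from h import *
S=shot('scene','s2.png')['pixels'][190:350,200:400];T=shot('top','t2.png')['pixels'][100:230,205:345]
S=cv2.resize(S,(400,320));T=cv2.resize(T,(345,320))
cv2.imwrite('pics/f.png',np.hstack([S,T]))
E
```

```text
clock: 9.0
eef_pos: [0.5379, -0.1108, 0.2128]
eef_rot: [0.818, 0.576, -0.0, 0.001]
wrist_force: [-0.1, -1.1, 0.2]
width: -0.001
clock: 9.5
eef_pos: [0.5136, -0.1778, 0.2123]
eef_rot: [0.818, 0.576, 0.0, -0.0]
wrist_force: [0.6, 0.3, -0.3]
width: 0.002
```

View pics/f.png

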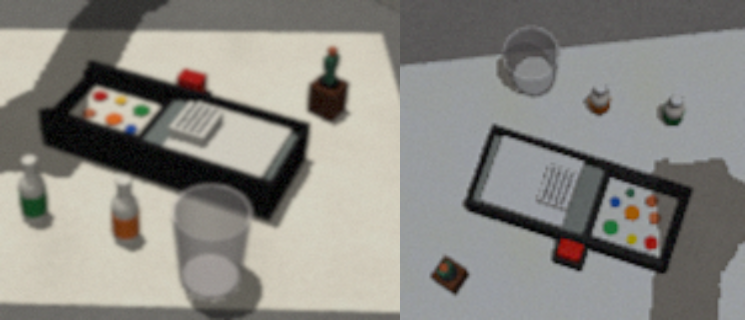

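Both views show the cover wholly on the shelf, with a grey strip at each end. The well with its paint is uncovered, the tab is down and the bystanders are unmoved. I'm handing the job in.

```bash
python3 -c "
from plant import arm
print(arm.close_job())"
```

```text
the job is handed in; nothing more can be done
None
```

The wet palette is open, and I handed the job in at about 9.6 s of the 42 s allowed.

- **Tab:** I pressed the red snap tab down with shut fingers until it met the hard stop. The fingertips were then about 55 mm above the table, with 17 N on the wrist. I never felt the expected 3 N while the tab was moving. That it was fully in rests on the hard stop and on the cover sliding past the catch.
- **Cover:** I pushed it along its rails from the rear face, with about 1 to 1.5 N on the wrist. By the arm's position its origin ended near case x = +63 mm. It needs to be beyond +35, and the end stop halts it at +75.
- **Hand:** I backed off, then raised it to 0.21 m, away from everything.

The final scene and top pictures show the cover wholly on the shelf and the paint well uncovered. The tab is down, and both bottles, the cup and the figure are standing where they were.

One measurement disagreed: heights from the two cameras came out about 4.5 mm lower than the text's. The text's heights agreed with where the tab met its stop, so I used those.

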